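# Turn up a dosing pump's trimmer with its plastic key

### The arm

A 6-joint arm with a two-finger parallel gripper is mounted at the origin on a cart in front of the work surface, level with it; the furniture and walls round the work are solid. World frame = base frame: x ahead of the robot, y to its left, z up, the work surface at z = 0. Lengths are in m, angles in rad, forces in N, time in s.
With the tool pointing down it reaches from about 0.35 to 0.875 m from the base axis. Payload 4.2 kg.
Tool frame: the origin (TCP) lies on the centre line of the jaws, within the pads' length; the fingertips stand 19 mm ahead of it and the grasp point (between the pads) is the TCP; z points along the fingers, y is the line along which they close (so a half turn about z gives the same grasp; the last joint's range is limited). The gripper opens to 85 mm and grips with 20 to 120 N. Pads are 22 mm wide; open, the fingers measure 114 mm over their backs; the gripper's body (76 mm by 85 mm) begins 54 mm behind the grasp point. The pads swing forward as they close: fully open they stand 13 mm farther back than shut.
Start: joints at [-0.97, 0.385, 0.008, 0, -1.194, -0.259], TCP at [0.21, -0.589, 0.25] pointing down, gripper open.
Joint ranges: [-3.14, 3.14], [-1.21, 2.06], [-1.07, 1.41], [-3.16, 2.05], [-2.99, -0.16], [-3.1, 3.1]. Speed limits (rad/s): [2.79, 2.79, 3.14, 3.14, 3.14, 3.14].

### API

Orientations are given as [roll, pitch, yaw] about the fixed x, y, z axes, in that order (R = Rz(yaw) Ry(pitch) Rx(roll)).
In Python, from plant import bot, eoat, get_image, finish_job, current_clock, current_joint_pos, current_joint_vel, current_effort, current_eef_pos, current_orientation, current_contact_force, current_wrist_torque, current_opening, current_gripper_force gives the robot as it stands. The module is installed in compiled form; this text tells all that it offers. Calls block until the motion is done:
- bot.move_to(position, orientation): joint-space move of the TCP to a pose.
- bot.servo_line(position, speed=0.15, orientation=None): straight line of the TCP; orientation=None keeps the orientation; speed is the mean speed in m/s.
- bot.movej(angles): joint-space move.
- eoat.gripper_open() and eoat.grasp(): open the fingers fully, or close them until they stop; the grip force is fixed at half the most.
- bot.sleep(seconds).
- bot.inverse_kinematics(position, orientation): joint angles nearest the present ones, or None.
- get_image(name): name is "side" or "top" or "wrist"; returns a dict with "pixels" (420x560x3 uint8, blue, green, red), "z_map" (420x560 float32, m along the optical axis (not along the pixel's ray), 0 where there is no reading), "fx", "fy", "cx", "cy" (pixels), "position" and "rotation" of the camera in the world. Camera axes: x right, y down, z forward; pixel columns grow to the right and rows downward; lengths in m; the calibration is good to about 2 mm. The wrist camera is an equidistant fisheye: a pixel r from the principal point sees the ray r / f radians off the axis. A picture is of the moment at which its call begins.
A pose or a line that the arm cannot do raises bot.IKError and nothing moves.
- finish_job(): hands the job in; it is judged then, once.
Readings, each from a call of its own:
- current_clock(): time.
- current_joint_pos(): joint angles.
- current_joint_vel(): joint speeds.
- current_effort(): joint torques, N m.
- current_eef_pos(): TCP position.
- current_orientation(): TCP orientation.
- current_contact_force(): force on the tool from outside, world axes, zero at the start.
- current_wrist_torque(): the same for the moment, N m.
- current_opening(): opening from 0.0 (shut) to 1.0 (fully open).
- current_gripper_force(): force on a finger pad.
Only numpy, scipy, OpenCV 4.12 (cv2) and the standard library are available. Lean on these libraries where they do the work, as an engineer would, in place of code of your own. Each camera call takes 0.05 s, during which the arm holds its last target. There are 200 camera calls.

### The job

The wall-mounted twin dosing pump of the washing machine lies on its back on the worktop. Take the plastic setting key from the holster on its side, seat its blade fully in the recessed slotted screw of the larger pump head, and turn that screw with the key, gently and without forcing it, until the dial's pointer line stands at the tab of its ring. Then put the key back fully home in its holster and let go; leave both tab rings, the other dial and the things around alone, and keep the fingers off the pump.

Things in the scene. Friction and masses are not known exactly. Their poses are not given: they have to be found in the camera images.
- pump_unit: white twin dosing pump, 180 (x) x 230 (y) x 84 mm, fixed. Origin under its centre, x to its upper end, y to the larger pump head. At -x two round pump heads: larger (68 mm) at y +55 mm, smaller (50 mm) at y -55 mm. At +x the setting panel, top 84 mm high: one dial beyond each head, centre x +48 mm, same y. More than 20 N from the key breaks a screw or dial, 50 N any part
- big_screw_face (a point): centre of the face of the larger head's brass screw at rest, 16 mm below the dial's top, 66 mm above the worktop; axes of pump_unit. A cone 22 mm wide at the top, 6 mm deep, leads to a 15 mm guide bore for the shank. Slot right across, 4.8 mm wide, 5.5 deep. Sprung: yields 1.2 N at first, 4.8 N at 3 mm, then stops hard; it springs up onto the blade once in line with the slot
- big_dial (a joint): angle of the larger head's dial (black disc 47 mm wide, top 82 mm high, white pointer line), rad; 0 = pointer to pump_unit +x, positive clockwise from above, stops at -1.7 and 1.7. Turns with its screw, 0.06 N m friction. Clamped to the screw at the works at an unmeasured angle: the slot lies within 0.6 rad either way of the pointer line
- big_tab (a joint): angle of the tab (4 mm wide) on the flat ring, 73 mm wide, round the larger head's dial; same zero and sense as big_dial. The pointer has to be set here, 0.4 to 1.2 rad clockwise of its start. The ring stays put
- big_pointer (a point): point on the extended pointer line of the larger head's dial, 28 mm from its axis; x outwards along the line
- big_tab_mark (a point): point 28 mm from the dial's axis in line with the tab of the larger head's ring; x outwards through the tab
- small_pointer (a point): the same pointer point of the smaller head's dial: not to be turned
- small_tab_mark (a point): the same tab point of the smaller head's ring: not to be turned
- key: grey plastic setting key, 105 mm, 45 g, upright in its holster. Origin at the blade's tip, z up to the handle. Blade 13 mm wide (y), 2.5 mm thick (x), 6.5 mm long; round shank 13 mm; shoulder collar 25 mm wide 40 to 47 mm above the tip; paddle handle 14 mm thick (x, flat), 26 mm wide (y), 47 to 105 mm above the tip. Blade has about 0.17 rad of play either way in the slot
- key_shoulder (a point): underside of the key's shoulder on its axis, 40 mm above the tip
- holster (a point): centre of the mouth of the holster, an upright tube on the pump's -y side (x +30, y -134 mm), 80 mm above the worktop, 25 mm wide outside with a plain bore of 17.6 mm, 74 mm deep; the key's shoulder rests on its rim; axes as those of pump_unit
- softener: pink softener jug, 68 x 124 x 242 mm, bystander behind the pump; origin under its centre
- stain_dropper: small brown dropper bottle, 33 mm wide, 102 mm high, bystander right of the pump; origin under its centre
- peg: wooden clothes peg, 15 x 72 x 12 mm, bystander left of the pump; origin under its centre
There are look-alikes about, which are no part of the job. What is shaped like the key but pink is not meant.

How it is judged:
By the outcome, as a careful person would: the job done as asked, in the order asked, and still so for the second after the job is handed in, with the robot touching nothing.
It also fails if it takes over 72 s, if anything falls off the work surface, if the arm or the gripper's body presses on something with over 40 N, if the wrist force passes 120 N, or if a joint passes its speed limit or range.

## Working session

There is one attempt and no reset: what is moved stays moved. The work goes in short steps, each a Python script; the robot and the scene stay as the last script left them, time stands still between calls to the robot, and variables do not carry over. Pictures are saved under pics/ and viewed, at most 12 in all, crops included, and the job is handed in when it is done.

```bash
mkdir -p pics; ls; python3 - <<'E'
from plant import *
import cv2,numpy as np,pickle
d={}
for n in("top","side"):
    g=get_image(n);d[n]=g;cv2.imwrite(f"pics/{n}0.png",g["pixels"])
    print(n,g["position"],g["rotation"],g["fx"],g["fy"],g["cx"],g["cy"])
pickle.dump(d,open("d0.pkl","wb"));print(current_clock())
E
```

```text
pics
top [ 0.42079298 -0.10274892  1.13929174] [-3.01888607  0.03442991 -1.55911772] 489.0181585957468 489.0181585957468 274.29822370830516 218.78425049918985
side [-0.27953299 -0.43538484  0.71793753] [-2.19173667  0.00283685 -1.19949966] 514.5628850697552 514.5628850697552 281.1734747504342 207.9255045761508
0.1
```

View pics/top0.png

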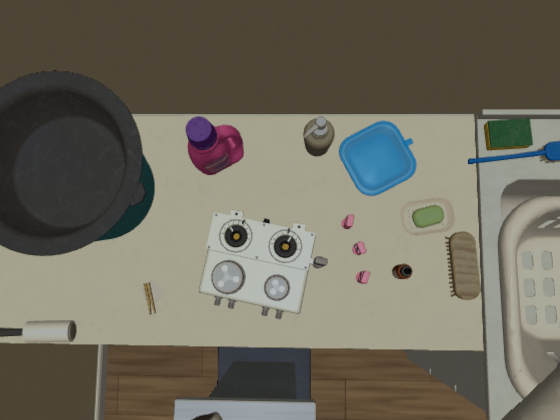

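View pics/side0.png

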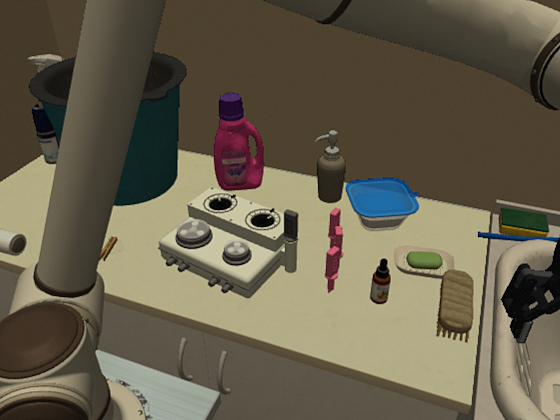

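Top view: the pump is at about (258,262), with the large dial at (236,236), the small dial at (285,246) and the grey key in its holster at (320,262). The pink decoys are to the right, at x of about 350-365. Next I'll measure these and enlarge the area.

```bash
cat > h.py <<'E'
import numpy as np,cv2
from scipy.spatial.transform import Rotation as Ro
def ray(g,u,v,fish=False):
    a=(np.asarray(u,float)-g["cx"])/g["fx"];b=(np.asarray(v,float)-g["cy"])/g["fy"]
    if fish:
        r=np.hypot(a,b)+1e-12;d=np.stack([a/r*np.sin(r),b/r*np.sin(r),np.cos(r)],-1)
    else: d=np.stack([a,b,np.ones_like(a)],-1)
    return d@Ro.from_euler("xyz",g["rotation"]).as_matrix().T
def onz(g,u,v,z,fish=False):
    d=ray(g,u,v,fish);p=np.asarray(g["position"])
    return p+d*((z-p[2])/d[...,2])[...,None]
def proj(g,P,fish=False):
    c=(np.atleast_2d(P)-g["position"])@Ro.from_euler("xyz",g["rotation"]).as_matrix()
    if fish:
        r=np.hypot(c[:,0],c[:,1])+1e-12;t=np.arctan2(r,c[:,2])/r
        a,b=c[:,0]*t,c[:,1]*t
    else: a,b=c[:,0]/c[:,2],c[:,1]/c[:,2]
    return np.stack([g["cx"]+g["fx"]*a,g["cy"]+g["fy"]*b],-1)
def wpt(g): # z-map -> world points (pinhole)
    v,u=np.mgrid[:420,:560];d=ray(g,u,v);return g["position"]+d*g["z_map"][...,None]
E
python3 - <<'E'
import pickle;from h import *
d=pickle.load(open("d0.pkl","rb"));g=d["top"];im=g["pixels"];W=wpt(g)
roi=np.zeros((420,560),bool);roi[205:325,190:335]=1
m=(W[...,2]>.070)&(W[...,2]<.095)&roi
n,l,s,c=cv2.connectedComponentsWithStats(m.astype(np.uint8))
for i in range(1,n):
    if s[i,4]>15:
        q=W[l==i];print(s[i],c[i],q.mean(0),cv2.minAreaRect(q[:,:2].astype(np.float32)))
q=W[roi&(W[...,2]>.10)];print("hi",len(q),q.mean(0),q.min(0),q.max(0))
for u,v in((236,236),(285,246)):
    a=im[v-20:v+21,u-20:u+21].max(2)<60
    n,l,s,c=cv2.connectedComponentsWithStats(a.astype(np.uint8));i=1+s[1:,4].argmax()
    p=c[i]+[u-20,v-20];print(s[i],p,onz(g,*p,.082))
cv2.imwrite("pics/topc.png",cv2.resize(im[205:315,195:335],None,fx=5,fy=5,interpolation=cv2.INTER_CUBIC))
for n,(x,y) in {"soft":(200,145),"drop":(403,271),"peg":(150,298)}.items(): print(n,W[y,x])
E
```

```text
[ 206  212  110   58 3778] [260.36421387 240.4835892 ] [ 0.50318952 -0.03495649  0.08301902] ((0.5035868883132935, -0.03458099812269211), (0.22618624567985535, 0.08224273473024368), 78.62903594970703)
[212 262  31  31 721] [226.95977809 276.56726768] [0.42462782 0.03656112 0.07643486] ((0.4250853955745697, 0.036762721836566925), (0.06537934392690659, 0.06462179124355316), 31.60748291015625)
[314 264   9   4  21] [318.         265.42857143] [ 0.45054935 -0.15982915  0.08336377] ((0.4502633213996887, -0.15982064604759216), (0.017206532880663872, 0.005073815584182739), 77.65556335449219)
[266 276  22  23 388] [276.4871134  287.02835052] [ 0.40347404 -0.07104858  0.07626823] ((0.4034959375858307, -0.07100832462310791), (0.047162946313619614, 0.045374512672424316), 0.5773621797561646)
hi 184 [ 0.44168433 -0.13512775  0.59119019] [ 0.42079298 -0.17495895  0.10089835] [ 0.4680102  -0.10274892  1.13929174]
[  9   9  22  22 313] [235.76357827 235.98402556] [0.51249204 0.018658   0.082     ]
[  9  10  22  22 315] [284.48571429 246.47936508] [ 0.49063555 -0.08756472  0.082     ]
soft [0.67724873 0.07635512 0.21953028]
drop [ 0.44079805 -0.34187682  0.07674953]
peg [0.37381766 0.22180567 0.01062876]
```

View pics/topc.png

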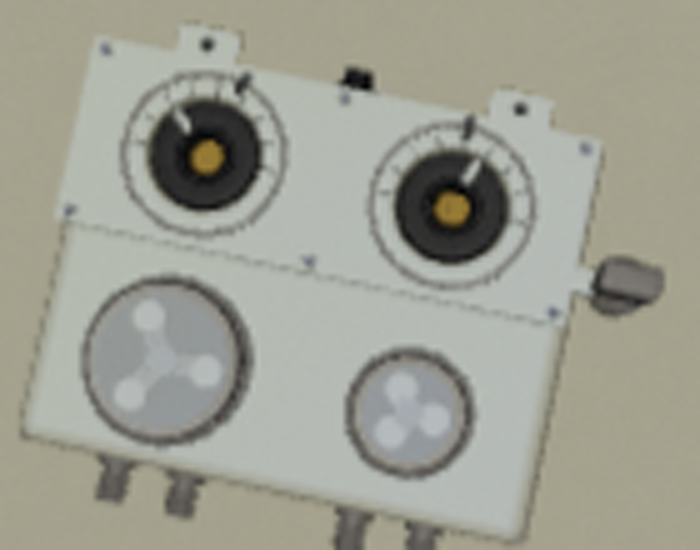

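The large dial's pointer points to the upper left (crop about (183,122)), and its tab is clockwise at (243,82). The key handle is at (628,285). Next I'll get closer looks with the wrist camera.

```bash
python3 - <<'E'
from plant import *
import pickle;from h import *
print(current_orientation(),current_clock())
bot.move_to([.44,-.04,.24],[np.pi,0,-.2]);print(current_clock(),current_joint_pos())
g=get_image("wrist");pickle.dump(g,open("w1.pkl","wb"))
print(g["position"],g["rotation"],g["fx"],g["cx"],g["cy"],current_eef_pos())
for P in([.5125,.0187,.082],[.4906,-.0876,.082],[.451,-.165,.14],[.451,-.165,.08]):print(proj(g,P,True))
cv2.imwrite("pics/w1.png",g["pixels"])
E
```

```text
[ 3.13967550e+00 -1.19064533e-04 -2.79995193e+00] 0.1
2.2333 [ 2.78367151e-01  7.70829147e-02 -4.30788562e-01  7.79886779e-05
 -1.06291763e+00  1.09121024e+00]
[ 0.51639596 -0.05553578  0.36438381] [ 2.83101122e+00 -8.22631411e-04 -1.77225160e+00] 325.19226210127806 275.5478901130543 209.28524717150333 [ 0.44013704 -0.04050265  0.23997539]
[[193.51263307 131.43591993]]
[[317.49090483 130.40442304]]
[[433.40833459 171.90347554]]
[[404.74283312 158.9539442 ]]
```

View pics/w1.png

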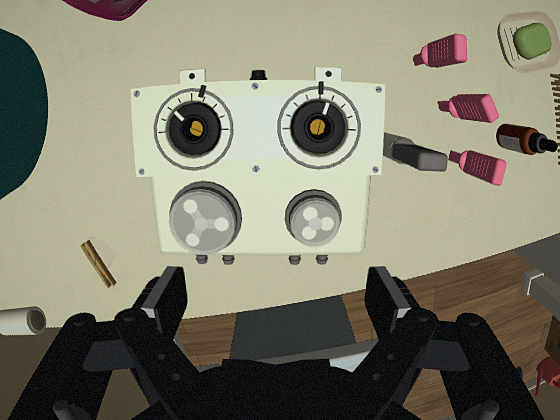

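The wrist view shows the large dial at (196,128), with its slot and pointer visible, and the key leaning at about (415,153). I'll take two closer looks, one with the camera right above the dial and one right above the key.

```bash
python3 - <<'E'
from plant import *
import pickle;from h import *
ex=np.array([np.cos(-.2),np.sin(-.2)])
w={};D=np.array([.5125,.0187]);
P=D-.076*ex;bot.move_to([*P,.13],[np.pi,0,-.2]);bot.sleep(.1);w["dial"]=get_image("wrist");print(current_clock(),w["dial"]["position"])
K=np.array([.451,-.165])-.076*ex;bot.move_to([*K,.2],[np.pi,0,-.2]);bot.sleep(.1);w["key"]=get_image("wrist");print(current_clock(),w["key"]["position"])
pickle.dump(w,open("w2.pkl","wb"))
out=[]
for n,p,h in(("dial",[*D,.082],60),("key",[.451,-.165,.13],70)):
    g=w[n];c=proj(g,p,True)[0].astype(int);print(n,c)
    y0,x0=max(0,c[1]-h),max(0,c[0]-h);print(x0,y0,2*h)
    out.append(cv2.resize(g["pixels"][y0:y0+2*h,x0:x0+2*h],(400,400),interpolation=cv2.INTER_CUBIC))
cv2.imwrite("pics/w2.png",np.hstack(out))
E
```

```text
3.025 [0.51528951 0.01839306 0.25618111]
4.0083 [ 0.45327098 -0.16415469  0.32399002]
dial [276 114]
216 54 120
key [277 111]
207 41 140
```

View pics/w2.png

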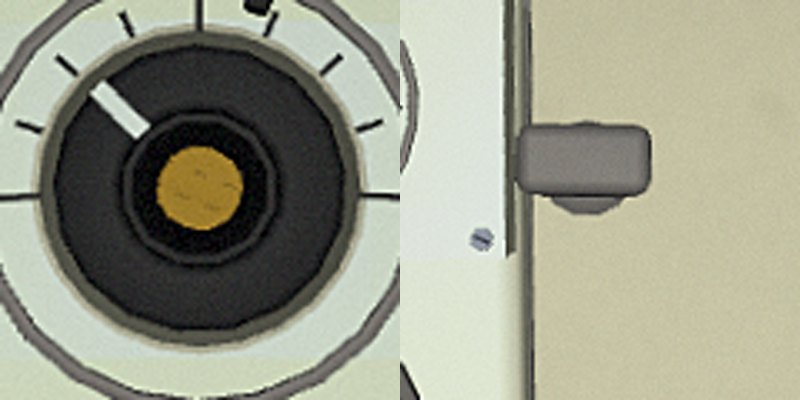

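In the dial crop, the pointer runs from (145,130) to (95,90) and the tab is at (258,5). The key paddle's wide side lies along pump y. The slot is faint, so I'll enhance the brass area.

```bash
python3 - <<'E'
import pickle;from h import *
w=pickle.load(open("w2.pkl","rb"));w1=pickle.load(open("w1.pkl","rb"));t=pickle.load(open("d0.pkl","rb"))["top"]
o=[]
for g,c,h in((w["dial"],(276,110),18),(w1,(197,129),14),(t,(236,236),12)):
    im=g["pixels"];p=im[c[1]-h:c[1]+h,c[0]-h:c[0]+h].astype(float)
    br=p[...,2]-p[...,0]>40
    v=p.sum(2);lo,hi=np.percentile(v[br],[1,99]) ;v=np.clip((v-lo+20)/(hi-lo+20)*255,0,255)
    o.append(cv2.resize(v.astype(np.uint8),(260,260),interpolation=cv2.INTER_NEAREST))
cv2.imwrite("pics/slot.png",np.hstack(o))
E
```

```text
(no output)
```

View pics/slot.png

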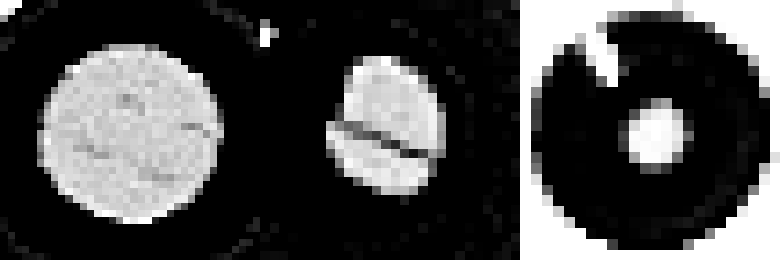

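The left crop shows the slot's two parallel edges, about 54 px or 4.8 mm apart, tilted about 20° clockwise from the image horizontal. The oblique view's dark slot wall has the same tilt. Next I'll compute the angles and centres.

```bash
cat >> h.py <<'E'
def blob(mask,near):
    n,l,s,c=cv2.connectedComponentsWithStats(mask.astype(np.uint8))
    i=min((i for i in range(1,n) if s[i,4]>12),key=lambda i:np.hypot(*(c[i]-near)));return l==i
def disc(g,xy,z,fish,R=.0235,thr=75):
    """centre of black dial: circle fit of outer contour mapped to plane z"""
    c=proj(g,[*xy,z],fish)[0]
    v,u=np.mgrid[:420,:560];P=onz(g,u,v,z,fish)[...,:2]
    near=np.hypot(P[...,0]-xy[0],P[...,1]-xy[1])<R+.006
    m=(near&(g["pixels"].max(2)<thr)).astype(np.uint8)
    k=max(cv2.findContours(m,0,1)[0],key=cv2.contourArea)
    h=cv2.convexHull(k)[:,0].astype(float)
    q=onz(g,h[:,0],h[:,1],z,fish)[:,:2]
    (x,y),r=cv2.minEnclosingCircle(q.astype(np.float32))
    A=np.c_[2*q,np.ones(len(q))];s=np.linalg.lstsq(A,(q**2).sum(1),rcond=None)[0]
    return s[:2],np.sqrt(s[2]+s[:2]@s[:2])
E
python3 - <<'E'
import pickle;from h import *
w=pickle.load(open("w2.pkl","rb"));w1=pickle.load(open("w1.pkl","rb"));t=pickle.load(open("d0.pkl","rb"))["top"]
B=(.5125,.0187);S=(.4906,-.0876)
for n,g,f in(("top",t,0),("w1",w1,1)):
    b,s=disc(g,B,.082,f),disc(g,S,.082,f);e=b[0]-s[0];print(n,b,s,"yaw",-np.arctan2(e[0],e[1]),np.hypot(*e))
g=w["dial"];b=disc(g,B,.082,1);print("dial",b);c=b[0]
v,u=np.mgrid[:420,:560]
def pol(z):
    P=onz(g,u,v,z,1)[...,:2]-c;return np.hypot(P[...,0],P[...,1]),np.arctan2(P[...,1],P[...,0])
im=g["pixels"].astype(float);r,a=pol(.082)
m=(r<.0215)&(r>.009)&(im.min(2)>110);P=onz(g,u[m],v[m],.082,1)[:,:2]
d=P.mean(0)-c;vx,vy,_,_=cv2.fitLine(P.astype(np.float32),2,0,.01,.01).ravel();print("pointer ang",np.arctan2(d[1],d[0]),"line",np.arctan2(vy,vx),m.sum())
for z in(.084,.088):
    r,a=pol(z);m=(r<.036)&(r>.0265)&(im.max(2)<70);m=blob(m,(293,57));P=onz(g,u[m],v[m],z,1)[:,:2]
    d=P.mean(0)-c;print("tab",z,np.arctan2(d[1],d[0]),np.hypot(*d),m.sum(),u[m].mean(),v[m].mean())
sc=36/260
for p,q in(((75,140),(175,180)),((115,97),(215,132))):
    x=[(k[0]*sc+258-.5,k[1]*sc+92-.5) for k in(p,q)];W=onz(g,*np.array(x).T,.066,1);d=(W[1]-W[0])[:2];print("slot",np.arctan2(d[1],d[0]))
# centre of brass
m=(im[...,2]-im[...,0]>40)&(np.hypot(u-276,v-110)<18);print("brass c",onz(g,u[m].mean(),v[m].mean(),.066,1))
sc=28/260;x=[((k[0]-260)*sc+183-.5,k[1]*sc+115-.5) for k in((340,127),(435,155))];W=onz(w1,*np.array(x).T,.066,1);d=(W[1]-W[0])[:2];print("slot w1",np.arctan2(d[1],d[0]))
# key handle top
g=w["key"];im=g["pixels"].astype(int);reg=(np.abs(u-277)<70)&(np.abs(v-111)<70)
gr=im[41:181,207:347]
Z=g["z_map"][41:181,207:347];vv,uu=np.mgrid[41:181,207:347]
d=ray(g,uu,vv,True);R=Ro.from_euler("xyz",g["rotation"]).as_matrix();d/= (d@R[:,2])[...,None];W=g["position"]+d*Z[...,None]
k=(W[...,2]>.13);q=W[k];print("key top",q.mean(0),q[:,2].max(),cv2.minAreaRect(q[:,:2].astype(np.float32)),k.sum())
k=(W[...,2]>.07)&(W[...,2]<.093)&(W[...,1]<-.145);print("collar?",W[k].mean(0),k.sum())
E
```

```text
top (array([0.51346674, 0.01926749]), np.float64(0.02362071253096405)) (array([ 0.49145727, -0.08814258]), np.float64(0.02363522710465358)) yaw -0.2021128941909586 0.10964187279863008
w1 (array([0.51532392, 0.01729574]), np.float64(0.02461852593277727)) (array([ 0.49353417, -0.0890396 ]), np.float64(0.024481118402456117)) yaw -0.20211745112429835 0.10854491451661907
dial (array([0.51587518, 0.01748953]), np.float64(0.024969552086668914))
pointer ang 0.6680504971544808 line 0.57447726 104
tab 0.084 -0.478048654951344 0.03203363476960138 110 294.2909090909091 50.5
tab 0.088 -0.47780769893926145 0.031624674805229215 120 294.4916666666667 49.86666666666667
slot -2.1577156561307236
slot -2.110673484135978
brass c [0.5149218  0.01875396 0.066     ]
slot w1 -2.0909938487649273
key top [ 0.45968332 -0.16309823  0.15510941] 0.3239900174524337 ((0.46016228199005127, -0.16282764077186584), (0.025879546999931335, 0.014070115983486176), 78.73573303222656) 1247
collar? [ 0.48161886 -0.15189847  0.08374444] 391
```

```bash
python3 - <<'E'
from plant import *
import pickle;from h import *
o=[np.pi,0,-.202-np.pi/2]
bot.move_to([.4595,-.163,.2],o);bot.servo_line([.4595,-.163,.122],.12)
print(current_contact_force(),current_wrist_torque(),current_joint_pos())
eoat.grasp();bot.sleep(.2)
print(current_contact_force(),current_wrist_torque(),current_opening(),current_gripper_force(),current_eef_pos(),current_clock())
g=get_image("wrist");pickle.dump(g,open("w3.pkl","wb"));cv2.imwrite("pics/w3.png",g["pixels"])
E
```

```text
[-0.20396705 -0.01699252  0.00509918] [ 0.02904002 -0.08819706  0.00488395] [-6.96384898e-03  2.94870222e-01 -4.96046540e-01  3.96980602e-04
 -7.78715982e-01 -1.94963312e-01]
[0.28541241 0.51307009 2.70393861] [ 0.10395957  0.06787698 -0.02249907] 0.1558976537208301 60.91617465019226 [ 0.45965592 -0.16299103  0.12216038] 7.0333
```

View pics/w3.png

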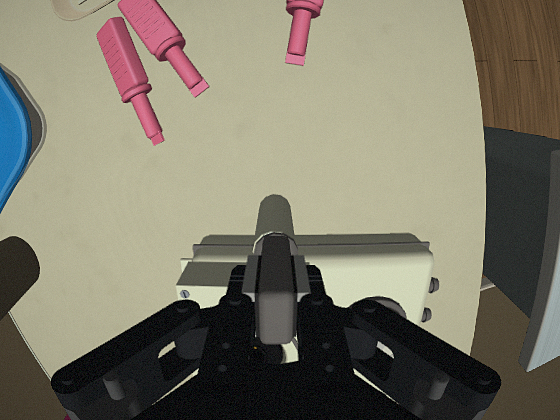

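The key's paddle is centred between the pads, with its handle top at about (277,300). Now I'll lift it and put the camera over the dial to compare key and dial in a single view.

```bash
python3 - <<'E'
from plant import *
import pickle;from h import *
bot.servo_line([.4596,-.163,.2],.12);print(current_contact_force(),current_opening())
bot.servo_line([.5145+.012,.0185+.0588,.2],.2);bot.sleep(.15);print(current_eef_pos(),current_orientation(),current_clock())
g=get_image("wrist");t=get_image("top");s=get_image("side");pickle.dump((g,t,s),open("w4.pkl","wb"))
im=g["pixels"]
cv2.imwrite("pics/w4.png",cv2.resize(im[60:360,100:460],(720,600),interpolation=cv2.INTER_CUBIC))
print(g["position"],g["rotation"])
B=(.515,.0185)
b=disc(g,B,.082,1);print(b,proj(g,[*b[0],.082],1));E=current_eef_pos()
print("tcp+.023 proj",proj(g,[E[0],E[1],E[2]+.023],1), "tip",proj(g,[E[0],E[1],E[2]-.082],1))
E
```

```text
[-0.38264025 -0.22947843 -0.51328992] 0.1552712892144168
[0.52632457 0.07648313 0.20013023] [-3.14154922e+00  3.93635967e-05 -1.77402089e+00] 9.4333
[0.51045035 0.00058617 0.32447619] [ 2.83294108e+00 -1.22970172e-03  2.93805373e+00]
(array([0.51422601, 0.01749924]), np.float64(0.024134572578942023)) [[274.76853316 132.11285943]]
tcp+.023 proj [[274.5537186  321.96931399]] tip [[274.79248367 226.27309263]]
```

View pics/w4.png

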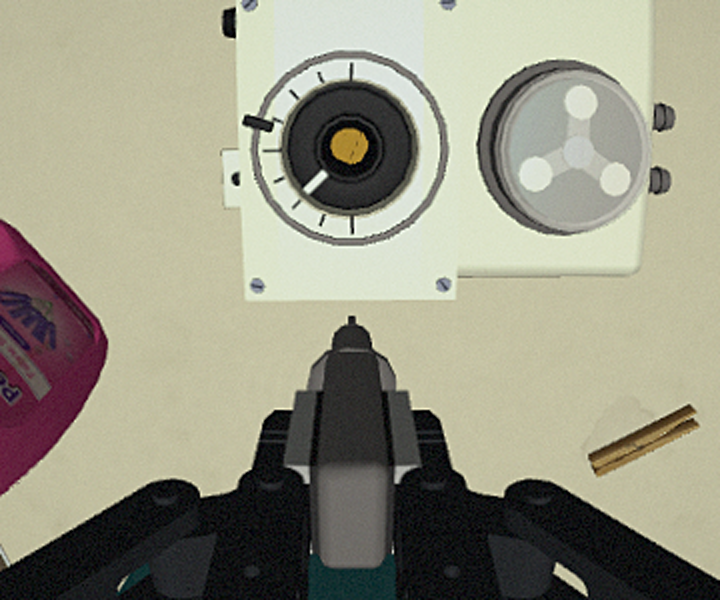

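Blade tip is at full-image (275,220) and the dial centre at (275,133). This confirms the lateral alignment and puts the key about 0.8 mm off the TCP along pump +y. Next is a guarded insertion at the slot angle (tool yaw -2.12).

```bash
cat >> h.py <<'E'
E_OFF=.0008
def tcp(ax,psi,z): return [ax[0]+E_OFF*np.cos(psi),ax[1]+E_OFF*np.sin(psi),z]
def ori(psi): return [np.pi,0,psi]
E
python3 - <<'E'
from plant import *
import pickle;from h import *
ax=np.array([.5147,.0181]);psi=-2.12
bot.move_to(tcp(ax,psi,.19),ori(psi));bot.servo_line(tcp(ax,psi,.168),.08);bot.sleep(.1)
F0=np.array(current_contact_force());print(F0,current_clock())
z=.168
while z>.1416:
    z=max(z-.002,.1415);bot.servo_line(tcp(ax,psi,z),.03);bot.sleep(.05)
    f=np.array(current_contact_force())-F0;print(round(z,4),f.round(2),(ax*1e3).round(2))
    if np.hypot(*f[:2])>8 or f[2]>6: print("stop");break
    L=np.hypot(*f[:2])
    if L>1: ax=ax+f[:2]/L*.0004
print(current_clock(),current_wrist_torque(),current_eef_pos());pickle.dump((ax,psi,z,F0),open("st.pkl","wb"))
E
```

```text
[ 0.45098145  0.21586326 -0.65689548] 10.4667
0.166 [-0.41 -0.25 -0.29] [514.7  18.1]
0.164 [-0.38  0.83  0.12] [514.7  18.1]
0.162 [ 0.04 -0.81  0.11] [514.7  18.1]
0.16 [-0.81  0.39 -0.59] [514.7  18.1]
0.158 [ 0.3  -0.27 -0.16] [514.7  18.1]
0.156 [ 0.23  0.   -0.09] [514.7  18.1]
0.154 [ 0.43  1.08 -0.7 ] [514.7  18.1]
0.152 [ 0.41 -0.08 -1.14] [514.85  18.47]
0.15 [ 0.1   0.72 -0.74] [514.85  18.47]
0.148 [ 0.    0.84 -0.34] [514.85  18.47]
0.146 [-0.07  1.05 -0.24] [514.85  18.47]
0.144 [-0.76 -0.41  0.04] [514.82  18.87]
0.142 [-0.29 -0.1   1.43] [514.82  18.87]
0.1415 [-0.15 -1.22  2.15] [514.82  18.87]
14.6667 [-0.05772347 -0.1041661  -0.00794111] [0.5145821 0.0181928 0.1416951]
```

The force only started at tip height 0.0605, which is the slot bottom, so the blade is seated. Now I'll turn clockwise in small guarded steps.

```bash
cat > turn.py <<'E'
from plant import *
import pickle;from h import *
def turn(to,step=.08,dz=0,log=True):
    ax,psi,z,F0=pickle.load(open("st.pkl","rb"));z+=dz
    while abs(psi-to)>1e-6:
        psi+=np.clip(to-psi,-step,step);bot.move_to(tcp(ax,psi,z),ori(psi))
        f=np.array(current_contact_force())-F0;L=np.hypot(*f[:2])
        if log: print(round(psi,3),f.round(2),np.round(current_wrist_torque(),3)[2],(ax*1e3).round(2))
        if L>8 or abs(f[2])>8: print("stop");break
        if L>1.5: ax=ax+f[:2]/L*.0002
    pickle.dump((ax,psi,z,F0),open("st.pkl","wb"));print(current_clock())
E
python3 - <<'E'
import pickle,numpy as np
a,p,z,F=pickle.load(open("st.pkl","rb"));a[1]=.0186;pickle.dump((a,p,z,F),open("st.pkl","wb"))
from turn import *
turn(-2.12-1.04)
bot.sleep(.1);g=get_image("wrist");t=get_image("top");s=get_image("side");pickle.dump((g,t,s),open("w5.pkl","wb"))
A=cv2.resize(g["pixels"][120:320,180:370],(570,600),interpolation=cv2.INTER_CUBIC);c=proj(t,[.5147,.0185,.082])[0].astype(int)
B=cv2.resize(t["pixels"][c[1]-25:c[1]+25,c[0]-19:c[0]+19],(228,300),interpolation=cv2.INTER_CUBIC)
c=proj(s,[.5147,.0185,.082])[0].astype(int)
C=cv2.resize(s["pixels"][c[1]-25:c[1]+25,c[0]-19:c[0]+19],(228,300),interpolation=cv2.INTER_CUBIC)
cv2.imwrite("pics/w5.png",np.hstack([A,np.vstack([B,C])]))
E
```

```text
-2.2 [0.5  0.   2.87] -0.006 [514.77  18.6 ]
-2.28 [ 0.18 -0.35  2.33] -0.009 [514.77  18.6 ]
-2.36 [ 1.41 -0.86  2.12] 0.001 [514.77  18.6 ]
-2.44 [ 1.32 -1.72  2.9 ] 0.019 [514.94  18.5 ]
-2.52 [ 0.68 -1.21  2.75] 0.081 [515.06  18.34]
-2.6 [ 1.89 -2.28  2.51] 0.044 [515.06  18.34]
-2.68 [-0.03 -0.98  4.28] 0.074 [515.19  18.18]
-2.76 [ 0.54 -0.23  3.33] 0.008 [515.19  18.18]
-2.84 [ 0.34 -0.07  2.94] 0.034 [515.19  18.18]
-2.92 [-0.41 -0.62  3.31] 0.07 [515.19  18.18]
-3.0 [-0.34 -0.25  3.07] -0.012 [515.19  18.18]
-3.08 [0.37 0.05 2.78] 0.068 [515.19  18.18]
-3.16 [1.13 0.75 3.48] 0.044 [515.19  18.18]
17.9167
```

View pics/w5.png

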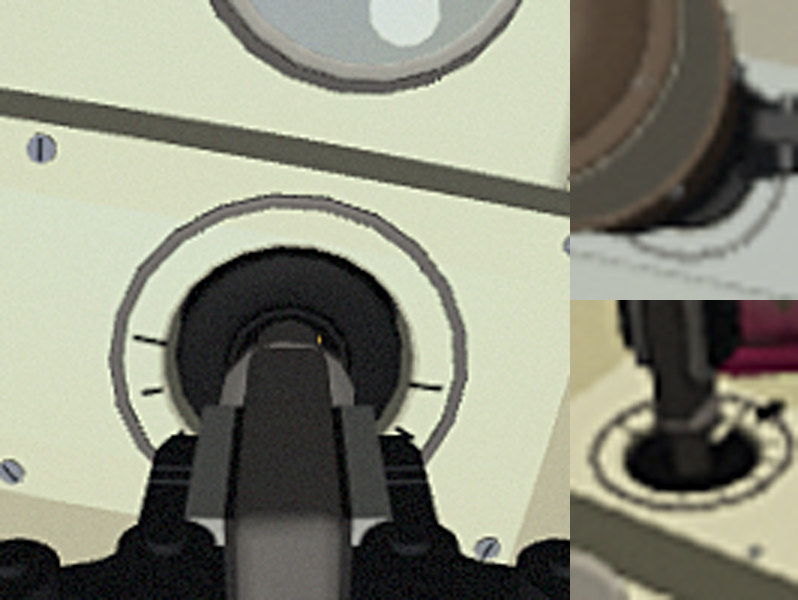

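The side crop (bottom right) shows the pointer at about (735,420), just short of the tab at (770,408). I'll measure both in the side view and calibrate that against the first side image.

```bash
cat >> h.py <<'E'
def side_angles(s,guess=None,c=None):
    """world angles of white pointer and black tab, side camera"""
    xy=(.5147,.0182)
    if c is None: c=disc(s,xy,.082,0,thr=60)[0]
    f=6;im=s["pixels"].astype(np.float32)
    # polar sampling on the plane
    th=np.arange(-1.2,1.6,.01)
    def prof(r0,r1,z):
        out=[]
        for r in np.arange(r0,r1,.0005):
            P=np.c_[c[0]+r*np.cos(th),c[1]+r*np.sin(th),np.full_like(th,z)]
            q=proj(s,P).astype(np.float32)
            out.append(cv2.remap(im.mean(2),q[:,:1],q[:,1:],cv2.INTER_LINEAR)[:,0])
        return th,np.mean(out,0)
    return c,prof(.0125,.019,.082),prof(.0285,.0345,.086)
E
python3 - <<'E'
import pickle;from h import *
def cen(th,p,a0,w,sgn):
    k=np.abs(th-a0)<w;x=sgn*(p[k]-np.median(p[k]));x[x<.35*x.max()]=0;return (th[k]*x).sum()/x.sum(),x.max()
s0=pickle.load(open("d0.pkl","rb"))["side"];s1=pickle.load(open("w5.pkl","rb"))[2]
c0,p0,t0=side_angles(s0);c1,_,_=side_angles(s1);print(c0,c1)
_,p1,t1=side_angles(s1,c=c0)
for n,(a,b) in {"p0":p0,"t0":t0,"p1":p1,"t1":t1}.items(): print(n,b[::10].astype(int))
print(cen(*p0,.67,.4,1),cen(*t0,-.48,.35,-1),cen(*p1,-.3,.5,1),cen(*t1,-.48,.35,-1))
E
```

```text
[0.51606772 0.01792025] [0.51791799 0.01930004]
p0 [ 12  12  12  11  10  10  11  11  10  11  11  11  10   9   7   7  52 102
 130  79  29   8   7   8  11  12  10  10]
t0 [161 153 159 154 146 121  66  26  76 112 112 139 125 129 130 144 139 122
 121 130 133 127 109 120 129 125 112 124]
p1 [ 13  12  11  10   9   8   9  17  45  99 133 116  72  36  30  41  46  44
  39  39  37  32  24  17  15  14  11  12]
t1 [169 161 167 161 152 127  70  29  80 118 118 146 133 112  75  36  28  31
  33  32  28  68 109 129 135 130 118 130]
(np.float64(0.5789560160649659), np.float32(95.43869)) (np.float64(-0.5062418158100965), np.float32(80.74414)) (np.float64(-0.1768689960771121), np.float32(94.39518)) (np.float64(-0.5060267589043789), np.float32(83.73927))
```

```bash
cat >> h.py <<'E'
def cen(th,p,a0,w,sgn):
    k=np.abs(th-a0)<w;x=sgn*(p[k]-np.median(p[k]));x[x<.35*x.max()]=0;return (th[k]*x).sum()/x.sum()
def wrist_angles(g,a0,c=None,xy=(.515,.018),t0=-.48):
    if c is None: c=disc(g,xy,.082,1,thr=70)[0]
    th=np.arange(-1.2,1.6,.005);im=g["pixels"].astype(np.float32).mean(2);R=[]
    for r0,r1,z,a,w,sg in((.0125,.019,.082,a0,.35,1),(.0285,.0345,.086,t0,.3,-1)):
        o=[]
        for r in np.arange(r0,r1,.0005):
            q=proj(g,np.c_[c[0]+r*np.cos(th),c[1]+r*np.sin(th),np.full_like(th,z)],True).astype(np.float32)
            o.append(cv2.remap(im,q[:,:1],q[:,1:],cv2.INTER_LINEAR)[:,0])
        R.append(cen(th,np.mean(o,0),a,w,sg))
    return c,R
E
python3 - <<'E'
from turn import *
import pickle;from h import *
for n,g in(("w1",pickle.load(open("w1.pkl","rb"))),("w2",pickle.load(open("w2.pkl","rb"))["dial"]),("w4",pickle.load(open("w4.pkl","rb"))[0])):
    c,R=wrist_angles(g,.62);print(n,c,R,R[0]-R[1])
    for dc in((.001,0),(0,.001)): print(wrist_angles(g,.62,c=c+dc)[1])
turn(-3.16-.25,.0625)
bot.sleep(.1);s=get_image("side");pickle.dump(s,open("s6.pkl","wb"))
c0=np.array([.51607,.01792]);_,p,t=side_angles(s,c=c0);print(p[1][::10].astype(int),cen(*p,-.42,.35,1),cen(*t,-.5,.35,-1))
E
```

```text
w1 [0.51499538 0.01761802] [np.float64(0.6591745214455657), np.float64(-0.44878579018244164)] 1.1079603116280072
[np.float64(0.6974178880597633), np.float64(-0.46463968618045265)]
[np.float64(0.6075802026664222), np.float64(-0.4568338912830009)]
w2 [0.51523796 0.01886009] [np.float64(0.5810912249633112), np.float64(-0.4681120384155266)] 1.0492032633788377
[np.float64(0.6180509489530492), np.float64(-0.5015257089895542)]
[np.float64(0.5285926762616192), np.float64(-0.4971134542561098)]
w4 [0.51435494 0.01728717] [np.float64(0.6315494010160813), np.float64(-0.4489326931846761)] 1.0804820942007574
[np.float64(0.6668767428336774), np.float64(-0.46215046657672115)]
[np.float64(0.5802527642108495), np.float64(-0.4613160378878589)]
-3.222 [0.27 0.88 2.57] 0.074 [515.19  18.18]
-3.285 [-0.35 -0.36  2.15] 0.095 [515.19  18.18]
-3.348 [0.44 0.96 2.75] 0.034 [515.19  18.18]
-3.41 [-0.71  0.66  2.7 ] 0.019 [515.19  18.18]
19.1667
[ 12  11   8   6   8  33  75 110 121  97  53  21  13  22  32  41  45  46
  45  43  40  34  25  17  15  13  10  12] -0.42266746966085605 -0.5059132870994463
```

```bash
python3 - <<'E'
from turn import *
turn(-3.49,.04);bot.sleep(.1)
s=get_image("side");c0=np.array([.51607,.01792]);_,p,t=side_angles(s,c=c0);print(cen(*p,-.47,.35,1),cen(*t,-.5,.35,-1))
turn(-3.49+.16,.04)
ax,psi,z,F0=pickle.load(open("st.pkl","rb"))
s=get_image("side");_,p,t=side_angles(s,c=c0);print(cen(*p,-.47,.35,1))
for zz in(z+.004,z+.01,.2):
    bot.servo_line(tcp(ax,psi,zz),.05);print((np.array(current_contact_force())-F0).round(2),current_opening())
o=-.202-np.pi/2;bot.move_to([.5265,.0773,.2],ori(o));bot.sleep(.2);print(current_clock())
g=get_image("wrist");t=get_image("top");s=get_image("side");pickle.dump((g,t,s),open("w7.pkl","wb"))
c,R=wrist_angles(g,-.45);print(c,R,R[0]-R[1])
c,R=wrist_angles(g,-.45,c=c+[.001,0]);print(R,R[0]-R[1])
c,R=wrist_angles(g,-.45,c=c+[-.001,.001]);print(R,R[0]-R[1])
cc=proj(g,[.5147,.018,.082],1)[0].astype(int);print(cc)
cv2.imwrite("pics/w7.png",cv2.resize(g["pixels"][cc[1]-60:cc[1]+100,cc[0]-80:cc[0]+80],(600,600),interpolation=cv2.INTER_CUBIC))
E
```

```text
-3.45 [-0.52 -0.41  3.1 ] 0.065 [515.19  18.18]
-3.49 [0.9  0.36 2.95] 0.02 [515.19  18.18]
19.8167
-0.48640569897037406 -0.5055054587826575
-3.45 [0.27 0.2  2.35] 0.018 [515.19  18.18]
-3.41 [0.16 0.6  2.86] -0.004 [515.19  18.18]
-3.37 [0.29 1.66 1.46] 0.033 [515.19  18.18]
-3.33 [0.7  0.17 3.36] 0.012 [515.23  18.38]
20.9667
-0.48976349160799787
[ 1.04 -0.05  0.43] 0.15466172725272187
[0.47 0.21 1.56] 0.1599079530046949
[-0.93  0.71 -0.42] 0.15466835594052833
24.1583
[0.51425264 0.01746143] [np.float64(-0.37066039743985313), np.float64(-0.45231089993812607)] 0.08165050249827294
[np.float64(-0.39631011048382264), np.float64(-0.46697294760233066)] 0.07066283711850802
[np.float64(-0.42741883597043107), np.float64(-0.4614208298362514)] 0.03400199386582031
[274 131]
```

View pics/w7.png

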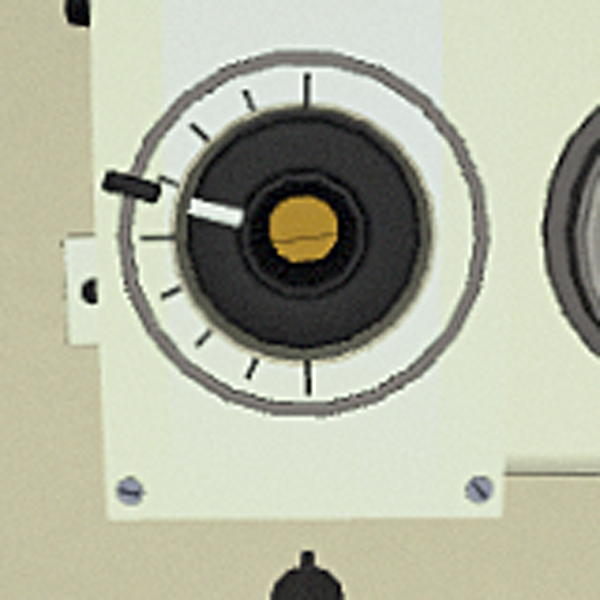

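The pointer (190,208)-(243,217) now points nearly at the tab (105,183)-(160,192), perhaps a few hundredths of a radian short. I'll fit the ring and dial-edge centres to get the residual precisely.

```bash
cat >> h.py <<'E'
def radial_center(g,c,z,r0,r1,mode,fish=True):
    th=np.arange(0,2*np.pi,.03);r=np.arange(r0,r1,.0002);im=cv2.GaussianBlur(g["pixels"].astype(np.float32).mean(2),(0,0),.6);P=[]
    for t in th:
        X=np.c_[c[0]+r*np.cos(t),c[1]+r*np.sin(t),np.full_like(r,z)];q=proj(g,X,fish).astype(np.float32)
        p=cv2.remap(im,q[:,:1],q[:,1:],cv2.INTER_LINEAR)[:,0]
        i=p.argmin() if mode=="dark" else np.gradient(p).argmax();P.append(X[i,:2])
    P=np.array(P);k=np.ones(len(P),bool)
    for _ in range(6):
        A=np.c_[2*P[k],np.ones(k.sum())];s=np.linalg.lstsq(A,(P[k]**2).sum(1),rcond=None)[0];R=np.sqrt(s[2]+s[:2]@s[:2])
        e=np.abs(np.hypot(*(P-s[:2]).T)-R);k=e<max(2.*np.median(e),.0003)
    return s[:2],R,k.sum()
E
python3 - <<'E'
import pickle;from h import *
for n,g,a in(("w2",pickle.load(open("w2.pkl","rb"))["dial"],.6),("w4",pickle.load(open("w4.pkl","rb"))[0],.6),("w7",pickle.load(open("w7.pkl","rb"))[0],-.45)):
    c=np.array([.5146,.018])
    for z,r0,r1,m in((.082,.020,.0265,"edge"),(.085,.032,.039,"dark")):
        s,R,k=radial_center(g,c,z,r0,r1,m);s,R,k=radial_center(g,s,z,r0,r1,m)
        q=wrist_angles(g,a,c=s)[1];print(n,m,s,R,k,q,q[0]-q[1])
E
```

```text
w2 edge [0.51492573 0.0187426 ] 0.025580234278059825 200 [np.float64(0.5762708525303978), np.float64(-0.4606299697629569)] 1.0369008222933547
w2 dark [0.51482308 0.01899245] 0.03474700704180242 208 [np.float64(0.5604794559649146), np.float64(-0.4614822241805399)] 1.0219616801454545
w4 edge [0.5148297  0.01879593] 0.02558151042172386 174 [np.float64(0.5711333411321088), np.float64(-0.4755509152446214)] 1.0466842563767302
w4 dark [0.51510691 0.01888602] 0.03503858944671423 159 [np.float64(0.5748612902726954), np.float64(-0.48834918356058354)] 1.063210473833279
w7 edge [0.51483506 0.01878907] 0.025554979532655366 173 [np.float64(-0.46084940239970673), np.float64(-0.4712913075187798)] 0.010441905119073058
w7 dark [0.51506887 0.018964  ] 0.03508346202663025 162 [np.float64(-0.4776181919841125), np.float64(-0.4843030175309837)] 0.00668482554687122
```

The residual is about 0.01 rad (wrist ring and dial fits, with the side view similar), so the dial is set. Now the key goes back in its holster.

```bash
python3 - <<'E'
from turn import *
psi=-.202-np.pi/2;ax=np.array([.4595,-.1625])
bot.servo_line(tcp(ax,psi,.2),.2,ori(psi));bot.servo_line(tcp(ax,psi,.168),.08);bot.sleep(.1)
F0=np.array(current_contact_force());z=.168
while z>.1216:
    z=z-.003 if z>.126 else z-.001
    bot.servo_line(tcp(ax,psi,z),.05);bot.sleep(.03)
    f=np.array(current_contact_force())-F0;L=np.hypot(*f[:2]);print(round(z,4),f.round(2))
    if L>8 or f[2]>2.5: print("stop");break
    if L>1.5: ax=ax+f[:2]/L*.0004
bot.sleep(.1);print((np.array(current_contact_force())-F0).round(2),current_clock(),ax)
pickle.dump((ax,z,F0),open("hs.pkl","wb"))
E
```

```text
0.165 [-0.09 -0.14 -0.52]
0.162 [ 0.45 -0.57  0.04]
0.159 [-0.05 -0.55 -0.19]
0.156 [-0.03 -0.34  0.07]
0.153 [-0.14 -0.35 -0.13]
0.15 [-0.37 -0.06 -0.39]
0.147 [ 0.52 -0.   -0.42]
0.144 [ 0.95  0.23 -0.88]
0.141 [0.52 0.29 0.05]
0.138 [-0.18  0.47 -1.33]
0.135 [ 0.49  0.22 -0.64]
0.132 [ 0.41 -0.54  0.49]
0.129 [ 0.84 -0.63 -0.16]
0.126 [-0.07  0.46 -0.48]
0.125 [ 0.84  0.73 -0.37]
0.124 [ 0.19  0.04 -1.06]
0.123 [ 0.48 -0.04  0.21]
0.122 [-0.    0.41  0.85]
0.121 [-1.76  2.25  7.5 ]
stop
[-1.23  1.95  8.48] 31.8417 [ 0.4595 -0.1625]
```

```bash
python3 - <<'E'
from turn import *
ax,z,F0=pickle.load(open("hs.pkl","rb"));psi=-.202-np.pi/2
bot.servo_line(tcp(ax,psi,.1218),.02);print((np.array(current_contact_force())-F0).round(2))
eoat.gripper_open();bot.sleep(.2);print(current_opening(),current_contact_force())
bot.servo_line(tcp(ax,psi,.2),.1);ex=np.array([np.cos(-.2),np.sin(-.2)])
bot.move_to([*(np.array([.451,-.165])-.076*ex),.2],ori(-.2));bot.sleep(.2)
g=get_image("wrist");s=get_image("side");t=get_image("top");pickle.dump((g,s,t),open("w8.pkl","wb"));print(current_clock())
vv,uu=np.mgrid[41:181,207:347];R=Ro.from_euler("xyz",g["rotation"]).as_matrix();d=ray(g,uu,vv,True);d/=(d@R[:,2])[...,None];W=g["position"]+d*g["z_map"][41:181,207:347,None]
k=(W[...,2]>.13)&(W[...,2]<.2);q=W[k];print("key top",q.mean(0),np.median(q[:,2]),q[:,2].max(),cv2.minAreaRect(q[:,:2].astype(np.float32)))
g0=pickle.load(open("w2.pkl","rb"))["key"];R=Ro.from_euler("xyz",g0["rotation"]).as_matrix();d=ray(g0,uu,vv,True);d/=(d@R[:,2])[...,None];W=g0["position"]+d*g0["z_map"][41:181,207:347,None];k=(W[...,2]>.13)&(W[...,2]<.2);q=W[k];print("before",np.median(q[:,2]),q[:,2].max())
_,p,tt=side_angles(s,c=np.array([.51607,.01792]));print(cen(*p,-.47,.35,1),cen(*tt,-.5,.35,-1))
c=proj(s,[.459,-.163,.09])[0].astype(int)
cr=lambda im,c,h:cv2.resize(im[c[1]-h:c[1]+h,c[0]-h:c[0]+h],(390,390),interpolation=cv2.INTER_CUBIC)
cv2.imwrite("pics/w8.png",np.hstack([cr(s["pixels"],c,50),cr(t["pixels"],proj(t,[.47,-.05,.08])[0].astype(int),70)]))
E
```

```text
[-0.7   1.07  4.41]
0.9989381322191766 [ 0.72479172 -0.29419567  0.57381723]
35.6417
key top [ 0.45893704 -0.16297745  0.14492112] 0.14532971990561472 0.1478087385916912 ((0.45891523361206055, -0.16294166445732117), (0.02589256688952446, 0.014178922399878502), 78.30519104003906)
before 0.14537390991776014 0.14781508696226006
-0.4898239009127482 -0.505422081386916
```

View pics/w8.png

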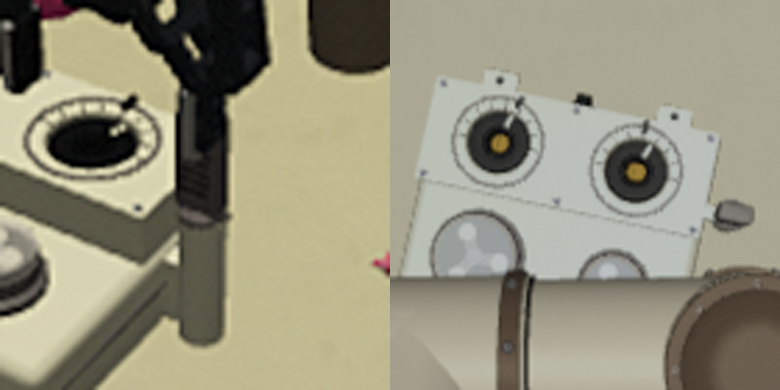

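The key stands fully home: its top is at 145.3 mm, the same as before, with the shoulder on the rim. The large dial's pointer at (512,117) lines up with its tab at (519,102), the small dial looks unchanged, and the robot is clear of everything. Handing in.

```bash
python3 -c "
from plant import *
print(finish_job())"
```

```text
the job is handed in; nothing more can be done
None
```

I handed the job in at about 36 s: the larger dial's pointer is within about 0.02 rad of its tab by the cameras, and the key is back fully home in its holster and released.

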